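Pop open the orange cutter case

ROBOT

A 6-joint arm with a two-finger parallel gripper is mounted at the origin on the work surface. World frame = base frame: x ahead of the robot, y to its left, z up, the work surface at z = 0. Lengths are in m, angles in rad, forces in N, time in s.
With the tool pointing down it reaches from about 0.275 to 0.875 m from the base axis. Payload 12.5 kg.
Tool frame: the origin (TCP) lies on the centre line of the jaws, within the pads' length; the fingertips stand r.finger_overhang ahead of it and the grasp point (between the pads) lies 3 mm ahead of it (r.finger_overhang is the distance from the TCP to the fingertips, in m); z points along the fingers, y is the direction in which the jaws open and shut (so a half turn about z gives the same grasp; the last joint's range is limited). The gripper opens to 85 mm and grips with 20 to 120 N. Pads are 22 mm wide; open, the fingers measure 114 mm over their backs; the gripper's body (76 mm by 85 mm) begins 54 mm behind the grasp point. The pads swing forward as they close: fully open they stand 13 mm farther back than shut.
Start: joints at [1.073, 0.351, 1.652, -0, 1.139, -0.085], TCP at [0.221, 0.504, 0.253] pointing down, gripper open.
Joint ranges: [-2.75, 2.75], [-0.79, 2.1], [0.01, 2.65], [-1.57, 4.71], [0.07, 3.14], [-2.87, 2.87]. Speed limits (rad/s): [2.22, 2.22, 2.79, 3.14, 3.14, 3.14].

INTERFACE

Orientations are given as a unit quaternion [x, y, z, w].
In Python, from cell import r, optics gives the robot as it stands. The module is installed in compiled form; this text tells all that it offers. Calls block until the motion is done:
- r.move_to(position, orientation): joint-space move of the TCP to a pose.
- r.move_linear(position, rot=None, vel=0.15): straight line of the TCP; rot=None keeps the orientation; vel is the mean speed in m/s.
- r.set_joints(angles): joint-space move.
- r.set_gripper(opening, squeeze=None): opening from 0.0 (shut) to 1.0 (fully open); squeeze is the grip in N (None keeps the last); returns when the fingers have stopped.
- r.sleep(seconds).
- r.inverse_kinematics(position, orientation): joint angles nearest the present ones, or None.
- optics.get_image(name): name is "scene" or "top" or "wrist"; returns a dict with "pixels" (480x640x3 uint8, red, green, blue), "depth" (480x640 float32, m along the optical axis (not along the pixel's ray), 0 where there is no reading), "fx", "fy", "cx", "cy" (pixels), "camera_from_world" (4x4, takes a point from world to camera coordinates); the wrist camera has in their place "mount" (4x4, takes a point from camera to tool coordinates, whose origin is the TCP and whose axes are the flange's). Camera axes: x right, y down, z forward; pixel columns grow to the right and rows downward; lengths in m; the calibration is good to about 2 mm. The wrist camera is an equidistant fisheye: a pixel r from the principal point sees the ray r / f radians off the axis. A picture is of the moment at which its call begins: read the wrist's pose just before it.
A pose or a line that the arm cannot do raises r.PlanningError and nothing moves.
- r.hand_in(): hands the job in, once; it reports no verdict.
Readings, each from a call of its own:
- r.current_t(): time.
- r.current_q(): joint angles.
- r.current_qvel(): joint speeds.
- r.current_effort(): joint torques, N m.
- r.current_tool_pos(): TCP position.
- r.current_ee_rot(): TCP orientation.
- r.current_contact_force(): force on the tool from outside, world axes, zero at the start.
- r.current_torque(): the same for the moment, N m.
- r.current_opening(): opening from 0.0 (shut) to 1.0 (fully open).
Only numpy, scipy, OpenCV 4.12 (cv2) and the standard library are available. Lean on these libraries where they do the work, as an engineer would, in place of code of your own. Each camera call takes 0.05 s, during which the arm holds its last target. There are 200 camera calls.

TASK

Get the orange-lidded cutter case open using fingertips only: push its yellow slide lock all the way to the unlocked end (to the left as seen from the robot), then press down on the front of the orange lid until the touch catch lets go, and take the finger away so that the spring raises the lid ajar. Do not swing the lid farther open by hand, leave the blue-lidded case locked and shut, and leave the loose parts on the table where they stand: nothing is to be picked up.

Things in the scene. Friction and masses are not known exactly. Their poses are not given: they have to be found in the camera images.
- orange_case: Black case fixed to the table, 150 (x) x 130 (y) x 90 mm high, orange lid let into its top, level with the 5 mm walls. Origin: centre of the underside; z up, -x its front (towards the robot, turned up to 0.35 rad), +y its left seen from the robot. A 19 mm deep rail, 35 to 55 mm high, on the front carries the yellow slide lock. It may stand left or right of the blue case.
- orange_press (a point): Centre of the white 18 mm touch spot on top of the orange lid, where to press: at (-50, -20, 90) mm in the case frame while shut, 25 mm behind the front edge. The lid is 114 mm wide, 145 mm long. Pressed down some 3 mm there, the catch lets go; a hard stop follows at 6 mm. Let go too early, it stays shut: press again.
- orange_lid (a joint): Angle of the orange lid, rad: 0 shut, positive opens upward, negative pressed in (-0.03 surely frees the catch, -0.05 stop). Hinge along the case's far top edge (x = 70, z = 85 mm). It takes 2 to 3.5 N at the spot, against a spring; once freed the lid follows the rising finger and rests ajar at about 0.35 rad, front edge 140 mm above the table. With the slide lock on it cannot rise.
- orange_tab (a point): Centre of the top of the orange case's yellow lock tab, an upright post 16 (case x) x 18 mm (case y), top 130 mm above the table, 40 mm above the lid, standing 86 mm in front of the case's origin, 11 mm before the lid's edge. A hook on it, 93 to 101 mm above the table, reaches 13 mm over the lid's edge.
- orange_slide (a joint): Travel of the slide lock along the case's +y, m: 0 to 0.008 at the start (locked, hook over the lid, tab at case y = 5 to 13 mm), 0.038 at the end stop (unlocked, hook in the notch at the lid's front left corner, tab at y = 43 mm). Friction 1.5 N; it stays where it is left. Push on the tab's -y side.
- blue_case: The same case with a blue lid and its own yellow slide lock; to be left alone. Same size and frame as the orange one.
- blue_lid (a joint): Lid angle of the blue case, rad, 0 shut; same catch and spring.
- blue_slide (a joint): Slide lock of the blue case, m, 0 to 0.008 locked; same as the orange one.
- bushing: Loose dark steel bushing, 40 mm across, 28 mm high, on the table between the cases. Origin: centre of its underside. Leave alone.
- holder: Loose steel tool holder standing upright, 46 mm across, 95 mm high, between the cases. Origin: centre of its underside. Leave alone.
- pattern: Loose turned wooden flange, 76 mm across, 50 mm high, beyond the cases. Origin: centre of its underside. Leave alone.

How it is judged:
By the outcome, as a careful person would: the job done as asked, in the order asked, and still so for the second after the job is handed in, with the robot touching nothing.
It also fails if it takes over 45 s, if anything falls off the work surface, if the arm or the gripper's body presses on something with over 40 N, if the wrist force passes 120 N, or if a joint passes its speed limit or range.

## Working session

There is one attempt and no reset: what is moved stays moved. The work goes in short steps, each a Python script; the robot and the scene stay as the last script left them, time stands still between calls to the robot, and variables do not carry over. Pictures are saved under pics/ and viewed, about 8 in all and at most 12, crops included, and the job is handed in when it is done.

```bash
mkdir -p pics
cat > h.py <<'E'
import numpy as np, cv2
from cell import r, optics
def snap(name,fn):
    im=optics.get_image(name); cv2.imwrite('pics/'+fn+'.png',im['pixels'][:,:,::-1]); np.savez('pics/'+fn+'.npz',**im); return im
def world(im,u,v):
    z=im['depth'][v,u]; p=np.array([(u-im['cx'])/im['fx']*z,(v-im['cy'])/im['fy']*z,z,1])
    return (np.linalg.inv(im['camera_from_world'])@p)[:3]
E
python3 - <<'E'
from h import *
snap('top','top0'); snap('scene','scene0')
print(r.current_t(), r.finger_overhang, r.current_ee_rot(), r.current_opening(), r.current_contact_force())
E
```

```text
0.1 0.022 [ 2.04948925e-01  9.78772535e-01 -4.88703839e-04 -1.55581456e-04] 0.9981897162174879 [ 0.0320043  -0.53957551  0.47414504]
```

View pics/top0.png

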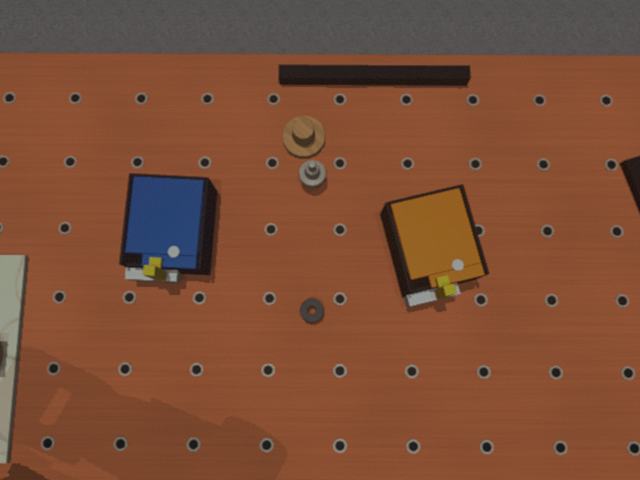

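View pics/scene0.png

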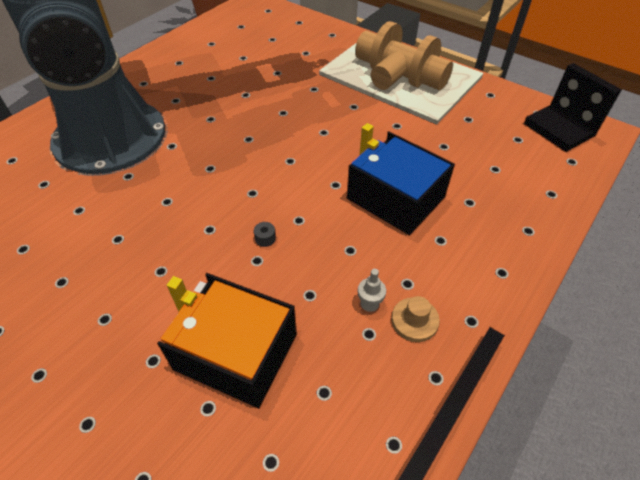

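Orange case is at right in the top view (touch spot ~(458,265), tab top ~(450,290)), blue at left. I'll get its pose from the depth and colour masks.

Run:
```python
from h import *
im=dict(np.load('pics/top0.npz')); px=im['pixels'].astype(int); hsv=cv2.cvtColor(im['pixels'],cv2.COLOR_RGB2HSV)
V,U=np.mgrid[180:310,375:495]; U=U.ravel();V=V.ravel()
z=im['depth'][V,U]; P=np.stack([(U-im['cx'])/im['fx']*z,(V-im['cy'])/im['fy']*z,z,1+0*z])
W=(np.linalg.inv(im['camera_from_world'])@P)[:3].T; C=hsv[V,U].astype(int)
for lo,hi in((.08,.1),(.12,.14),(.095,.105)): print(lo,((W[:,2]>lo)&(W[:,2]<hi)).sum())
top=(W[:,2]>.08)&(W[:,2]<.097)
rect=cv2.minAreaRect((W[top][:,:2]*1000).astype(np.float32)); print('case top',rect, W[top][:,2].mean(), np.median(W[top][:,2]))
lid=top&(C[:,1]>150)&(C[:,2]>120)
print('lid',cv2.minAreaRect((W[lid][:,:2]*1000).astype(np.float32)))
sp=top&(C[:,1]<80)&(C[:,2]>120); print('spot',sp.sum(),W[sp].mean(0))
tb=(W[:,2]>.12)&(W[:,2]<.14); print('tab',tb.sum(),W[tb].mean(0),np.ptp(W[tb],axis=0))
print('hook',W[(W[:,2]>.097)&(W[:,2]<.107)].mean(0))
print(im['fx'])
```

```text
0.08 7314
0.12 142
0.095 155
case top ((580.9990234375, -211.18650817871094), (169.6042938232422, 130.92416381835938), 13.986706733703613) 0.09001851415722752 0.09016816424089691
lid ((587.4859008789062, -210.2206573486328), (144.55474853515625, 114.70025634765625), 14.296586036682129)
spot 108 [ 0.54609922 -0.24125648  0.090818  ]
tab 142 [ 0.50342361 -0.21808623  0.12936303] [0.01820606 0.02023928 0.0123301 ]
hook [ 0.51760829 -0.21418167  0.10112796]
616.3265728088116
```

```bash
cat >> h.py <<'E'
A=0.248; O=np.array([.5899,-.2096])
def cw(x,y,ztip): # case xy -> world TCP, tip height
    c,s=np.cos(A),np.sin(A)
    return np.array([O[0]+c*x-s*y,O[1]+s*x+c*y,ztip+r.finger_overhang])
def quat(yaw): # tool down, tool y axis at heading yaw
    from scipy.spatial.transform import Rotation as R
    y=np.array([np.cos(yaw),np.sin(yaw),0]); z=np.array([0,0,-1.]); return R.from_matrix(np.stack([np.cross(y,z),y,z],1)).as_quat()
E
python3 - <<'E'
from h import *
q0=r.current_q(); best=None
for k in(0,np.pi):
    j=r.inverse_kinematics(cw(-.086,-.022,.2),quat(A+k)); print(k,None if j is None else np.round(j,2))
    if j is not None and (best is None or abs(j[5])<abs(best[0][5])): best=(j,k)
r.set_gripper(0.0,20)
r.move_to(cw(-.086,-.022,.2),quat(A+best[1]))
r.move_linear(cw(-.086,-.022,.113),vel=.1)
print(best[1],r.current_t(),r.current_tool_pos(),cw(-.086,-.022,.113),r.current_contact_force(),r.current_opening())
snap('scene','scene1'); snap('wrist','wrist1')
im=cv2.imread('pics/scene1.png')[180:420,60:380]; cv2.imwrite('pics/s1c.png',cv2.resize(im,None,fx=2.5,fy=2.5))
E
```

```text
0 [-0.54  0.42  1.63 -0.    1.09 -0.79]
3.141592653589793 [-0.54  0.42  1.63 -0.    1.09  2.35]
0 4.7333 [ 0.51222592 -0.25219645  0.13559207] [ 0.51193139 -0.25203696  0.135     ] [-0.02412894 -0.17314529  0.11236629] -0.0020078277023877367
```

View pics/s1c.png

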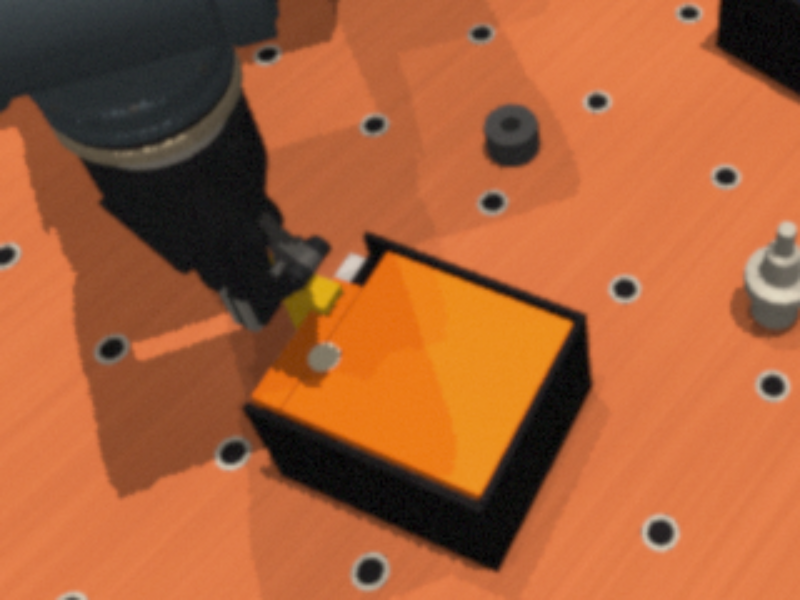

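View pics/wrist1.png

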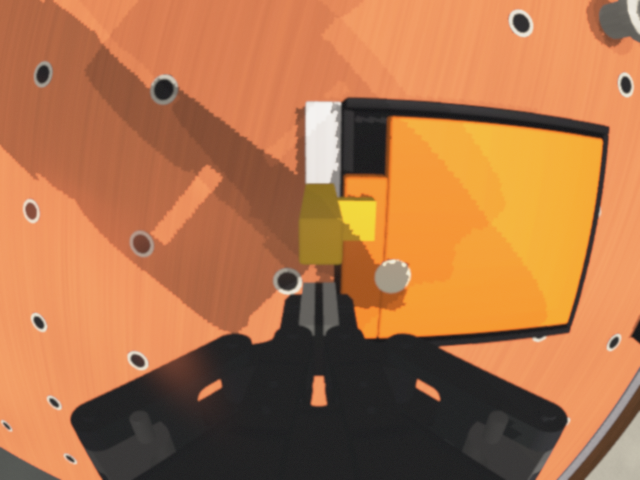

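The wrist view shows the shut fingertips (320,290) in line with the tab (320,235) on its -y side, with a clear gap and nothing touched. Next I push with force watching.

Run:
```python
from h import *
c=np.array([-np.sin(A),np.cos(A)])
def F(): return float(r.current_contact_force()[:2]@c)
def go(y,v): r.move_linear(cw(-.086,y,.113),vel=v); print(round(y,4),round(F(),2),np.round(r.current_contact_force(),1))
go(-.008,.05); go(.005,.04); go(.019,.04)
y=.019
while y<.031:
    y+=.001; go(y,.02)
    if F()<-7: break
snap('wrist','wrist2'); print(r.current_t(),r.current_tool_pos())
```

```text
-0.008 -0.58 [ 0.8 -0.4  0.5]
0.005 0.23 [0.5 0.4 0.3]
0.019 -0.6 [-0.7 -0.8 -0.2]
0.02 -0.28 [ 0.3 -0.2 -0.2]
0.021 -0.29 [-0.5 -0.4 -0.2]
0.022 -0.45 [-0.1 -0.5 -0.2]
0.023 -5.85 [ 0.9 -5.8 -3.1]
0.024 -10.62 [  1.3 -10.6  -4. ]
7.5417 [ 0.5010396  -0.20863639  0.13512575]
```

View pics/wrist2.png

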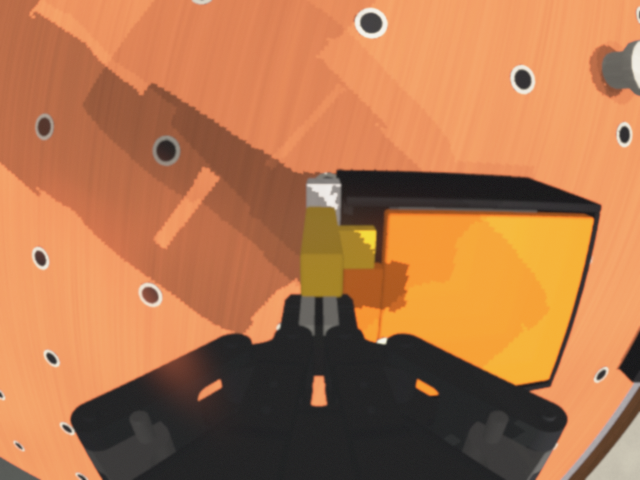

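The slide met its stop where expected (tab y ≈ 43 mm, 10.6 N) and the hook sits in the notch. Next: back off, then press the lid.

Run:
```python
from h import *
r.move_linear(cw(-.086,.012,.113),vel=.05); r.move_linear(cw(-.086,.012,.16),vel=.1)
r.move_linear(cw(-.05,-.02,.16),vel=.1); r.move_linear(cw(-.05,-.02,.097),vel=.08)
r.sleep(.3); f0=np.mean([r.current_contact_force()[2] for _ in range(5)]); z=.097; zc=None
while z>.080:
    z-=.0007; r.move_linear(cw(-.05,-.02,z),vel=.02); r.sleep(.05); f=r.current_contact_force()[2]-f0
    zt=r.current_tool_pos()[2]-r.finger_overhang
    print(round(z,4),round(zt,4),round(f,2))
    if f>1.3 and zc is None: zc=z
    if f>7 or (zc and zc-z>.0044): break
r.sleep(.2)
r.move_linear(cw(-.05,-.02,.15),vel=.04); r.move_linear(cw(-.05,-.02,.2),vel=.1)
print(r.current_t(), r.current_contact_force())
r.move_linear(cw(-.17,-.02,.25),vel=.15)
r.sleep(.3); snap('scene','scene3'); snap('top','top3'); print(r.current_t())
a=cv2.imread('pics/scene3.png')[180:420,60:380]; cv2.imwrite('pics/s3c.png',cv2.resize(a,None,fx=2.5,fy=2.5))
```

```text
0.0963 0.0963 -0.02
0.0956 0.0956 -0.68
0.0949 0.0949 0.47
0.0942 0.0942 -0.3
0.0935 0.0935 0.77
0.0928 0.0928 -0.32
0.0921 0.0921 -0.12
0.0914 0.0914 -0.6
0.0907 0.0907 0.44
0.09 0.0901 1.21
0.0893 0.0894 1.83
0.0886 0.0886 1.78
0.0879 0.0879 1.0
0.0872 0.0873 3.06
0.0865 0.0865 3.41
0.0858 0.0858 4.15
0.0851 0.0851 2.62
0.0844 0.0844 2.51
18.4667 [ 0.43962117 -0.71637263 -0.45396858]
19.8833
```

View pics/s3c.png

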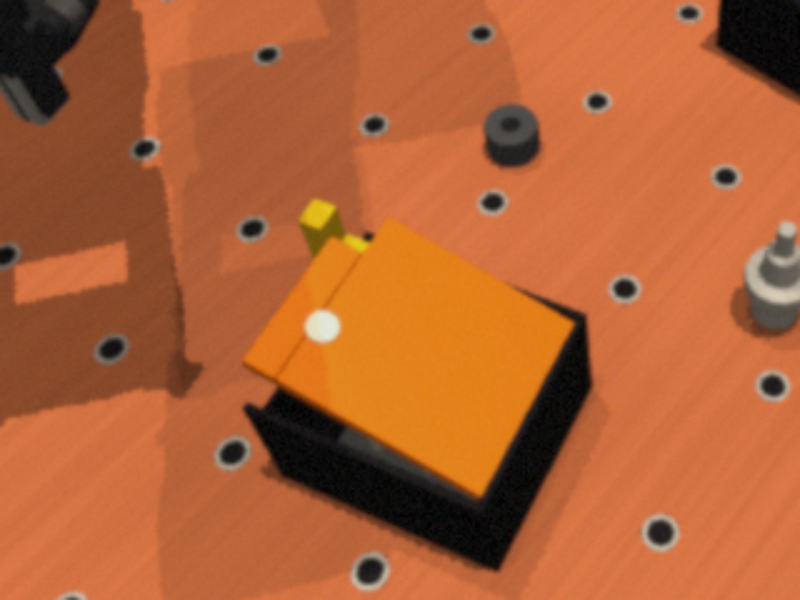

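The lid stands ajar and the tab is at the left end. Quick numeric check of the tab, lid angle and other objects, then hand in.

Run:
```python
from h import *
def cloud(fn):
    im=dict(np.load(fn)); V,U=np.mgrid[0:480,0:640]; z=im['depth'].astype(float)
    P=np.stack([(U-im['cx'])/im['fx']*z,(V-im['cy'])/im['fy']*z,z,1+0*z],-1)
    return (P@np.linalg.inv(im['camera_from_world']).T)[...,:3], cv2.cvtColor(im['pixels'],cv2.COLOR_RGB2HSV).astype(int), im['depth']
W,C,_=cloud('pics/scene3.npz'); d=W[...,:2]-O; c,s=np.cos(A),np.sin(A); x=d@[c,s]; y=d@[-s,c]; z=W[...,2]
tab=(abs(x+.086)<.015)&(abs(y)<.07)&(z>.126)&(z<.134)&(C[...,0]>22)&(C[...,0]<35)&(C[...,1]>100); print('tab y',tab.sum(),y[tab].mean())
lid=(x>-.05)&(x<.06)&(abs(y)<.05)&(z>.08)&(C[...,1]>150)&(C[...,2]>100)
print('lid angle',np.arctan(-np.polyfit(x[lid],z[lid],1)[0]))
_,_,a=cloud('pics/scene0.npz');_,_,b=cloud('pics/scene3.npz')
m=((abs(a-b)>.008)&(a>0)&(b>0)).astype(np.uint8)
for n,(u0,v0,u1,v1) in dict(blue=(345,120,460,240),bush=(250,220,280,250),holder=(355,265,390,315),pattern=(390,295,445,345)).items(): print(n,m[v0:v1,u0:u1].sum())
r.hand_in()
```

```text
tab y 93 0.04250524762133986
lid angle 0.34585761027059464
blue 15
bush 0
holder 0
pattern 1
the job is handed in; nothing more can be done
```

The orange case is unlocked with its lid resting ajar, and I have handed the job in. The hand-in gave no verdict.

- **Slide lock:** I pushed it left with the shut fingertips until it met its end stop, at about 10.6 N. The last image puts the tab at case y = 42.5 mm, against 43 mm expected.
- **Lid:** I pressed the white spot about 6 mm below first contact, at up to 4.2 N, then raised the finger straight up. The lid followed and rests at about 0.346 rad, against 0.35 expected.
- **Other objects:** Comparing depth images from before and after, the bushing and holder are unchanged and the pattern differs by one pixel. The blue case differs by 15 scattered pixels, which I take to be edge noise. I did not look at it separately, but the arm only crossed above it, with the fingertips planned at 0.2 m or higher.
- **Limits:** The clock stood at about 20 s of the allowed 45 s, with the robot clear of everything.

No check failed or disagreed.

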